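# Pop the breaker hatch and reset the breaker

## Robot

A 7-joint arm with a two-finger parallel gripper is mounted at the origin on a cart in front of the work surface, level with it; the furniture and walls round the work are solid. World frame = base frame: x ahead of the robot, y to its left, z up, the work surface at z = 0. Lengths are in m, angles in rad, forces in N, time in s.
With the tool pointing down it reaches from about 0.425 to 0.825 m from the base axis. Payload 3.6 kg.
Tool frame: the origin (TCP) lies midway between the tips of the shut fingers; the grasp point (between the pads) lies 19 mm behind it; z points along the fingers, y is the line along which they close (so a half turn about z gives the same grasp; the last joint's range is limited). The gripper opens to 93 mm and grips with 3 to 60 N. Pads are 15 mm wide; open, the fingers measure 128 mm over their backs; the gripper's body (75 mm by 188 mm) begins 65 mm behind the grasp point.
Start: joints at [1.093, 0.615, -0.013, 1.423, 0.008, 1.103, -0.04], TCP at [0.283, -0.585, 0.188] pointing down, gripper open.
Joint ranges: [-3.12, 3.12], [-0.3, 2.06], [-1.34, 1.32], [0.26, 2.42], [-1.36, 4.5], [0.01, 1.98], [-2.84, 2.84]. Speed limits (rad/s): [2.79, 2.79, 3.14, 3.14, 3.14, 3.14, 3.14].

## Interface

Orientations are given as a 3x3 rotation matrix whose columns are the frame's x, y, z axes.
In Python, from station import arm, imaging gives the robot as it stands.
- The arm moves only by the shell command python3 -m pendant 'ROWS' [FORCE]. ROWS is JSON, a list of rows, each an object with "rot": the turn, a rotation vector about the tool's x, y, z in units of 6 degrees (1.0 is 6 degrees), a list of three; "slide": the shift along the tool's x, y, z in units of 0.04 m (1.0 is 0.04 m), a list of three; "jaw": the closure, from -1 (fully open) to 1 (shut). A call has 1 to 8 rows; each row shifts and turns the commanded pose from where the row before left it, along the tool's axes as they then stand; what a row does not reach is not made up. A row lasts 1/12 s, in which the tool goes at most 41.7 mm and 7.16 degrees, less where a joint would pass 70% of its speed; a pose out of reach is approached as far as the arm can. A call with a number of a shift or a turn outside -1 to 1 is refused whole. A call with a gripper value outside its range is refused whole. The fingers move at their own pace and stop on an object; FORCE is the grip in N (left out, the last holds). Time passes only in rows, so rows that do not move let the fingers close. It gives the time, the measured TCP pose, the force, the opening and the grip force at its end, in the units of the state.
- arm.get_state(): the state, without advancing time (a new reading comes with each control period).
- imaging.capture(name): name is "scene" or "top" or "wrist"; returns a dict with "pixels" (384x512x3 uint8, blue, green, red), "vertical_fov" (degrees; the focal length in pixels is half the picture's height over the tangent of half this angle, whatever the lens; pixels are square), "cx", "cy" (the principal point, pixels), "rvec" (rotation vector, rad) and "tvec" (3), from world to camera coordinates, as OpenCV has them. Camera axes: x right, y down, z forward; pixel columns grow to the right and rows downward; lengths in m; the calibration is good to about 2 mm. A picture is of the moment at which its call begins. There is no depth.
- arm.sign_off(): hands the job in; it is judged then, once.
The state is a dict: "t": time; "q": joint angles; "dq": joint speeds; "effort": joint torques, N m; "tcp_pos": TCP position; "orientation": TCP orientation; "force": force on the tool from outside, world axes, zero at the start; "moment": the same for the moment, N m; "opening": opening from 0.0 (shut) to 1.0 (fully open); "grasp_force": force on a finger pad.
Only numpy, scipy, OpenCV 4.12 (cv2) and the standard library are available. Lean on these libraries where they do the work, as an engineer would, in place of code of your own. Each camera call takes 0.05 s, during which the arm holds its last target. There are 200 camera calls.

## Task

On the desk stand two alike low outlet boxes, each with a push-push hatch. On the one whose hatch carries a round raised pad, press the hatch down once, take the fingers off and watch it swing up and stand open by itself for a good two seconds; then push the round reset button in the well below it fully home, so that it stays in, and withdraw. Nothing is to be gripped: leave the hatch open (a second press would latch it shut again), leave the box with the ribbed hatch shut, and do not move the loose things around.

Things in the scene. Friction and masses are not known exactly. Their poses are not given: they have to be found in the camera images.
- breaker_box: Fixed grey outlet box with a round black pad near the front of its white hatch, 124 (x) x 104 (y) x 46 mm high; origin under its centre on the desk, its -x side is the front (towards the robot, yaw within 0.35), z up.
- breaker_hinge (a point): Middle of the hinge line of its hatch, along y at the hatch's far edge: x +34, y 0, z 47 mm in the frame of breaker_box. The white hatch is 84 mm in x (x -50 to +34 mm) by 76 mm in y, 8 mm thick; shut, its top is level at z 52 mm, 6 mm above the rim of the box.
- breaker_well (a point): Centre of the floor of the open well under the hatch: x +5, y 0, z 20 mm in the frame of breaker_box. The well spans x -26 to +36 and y -40 to +40 mm; in front of it a ledge at z 34 mm holds the latch slot, round it the rim is at z 46 mm.
- breaker_hatch_press (a point): Centre of the top of the round raised pad (26 mm across, 1.5 mm high) on the hatch of the breaker box, 72 mm from the hinge; shut: x -38, y 0, z 53.5 mm in the frame of breaker_box. It rides with the hatch.
- breaker_hatch (a joint): Angle of that hatch, rad: 0 latched shut, negative when pressed in (stop at -0.1, 7.2 mm at the pad), grows as it opens, stop at 1.95 (leaning back past upright). Press the pad to the stop (about 3 N; the latch lets go after some 5 mm), then back off: a damped spring swings it up in about 2 s.
- breaker_step (a joint): Hidden follower of the latch, m: 0 latched, 0.002 to 0.004 pressed in, about 0.009 released (hatch free and open); beyond 0.0105 the hatch has been pressed a second time and latches again. Cannot be touched.
- reset_button (a joint): Travel of the reset button, m: 0 standing out (tripped), 0.006 fully in. It goes straight down, has no spring, stays where it is left and takes about 2.5 N to move.
- reset_top (a point): Centre of the top of the round reset button (22 mm across, in a collar 31 mm across and 30 mm high over the desk); out: x -10, y 0, z 40 mm in the frame of breaker_box, fully in: z 34 mm. It can be reached only with the hatch open, from above.
- port_box: The other fixed outlet box, same size, shape and frame, but with three low straight black ribs along y on the front part of its hatch instead of a pad. To be left alone.
- port_hatch (a joint): Angle of the ribbed hatch, rad, same meaning: 0 shut, must stay shut.
- usb_stick: Loose small flat blue stick, 52 x 18 x 9 mm, lying between the boxes; origin under its centre.
- solder_tin: Loose round tin, 62 mm across, 24 mm high; origin under its centre.
- fault_pen: Loose pen-shaped tester, 20 x 140 x 22 mm, lying; origin under its centre.
- pigtail_carton: Loose flat pale carton, 64 x 110 x 17 mm, behind the boxes; origin under its centre.

How it is judged:
On the way, in this order (a step that is already met when the one before it is completed fails the run):
1. the hatch with the pad is pressed in (value of joint breaker_hatch below -0.04 rad), for 0.02 s.
2. the hatch stands open, untouched, for 1.2 s (value of joint breaker_hatch above 1.5 rad and contact force between each of the arm, the fingers and breaker_box below 0.1 N), for 1.2 s.
3. the reset button is pushed home (value of joint reset_button above 0.005 m), for 0.1 s.
At the end, for the whole second after the job is handed in: The padded hatch stands open by more than 1.5 rad and at rest, having been pressed only once; the reset button is in by more than 5 of its 6 mm; the ribbed hatch is shut; the loose things lie within 20 mm of where they were (value of joint breaker_hatch above 1.5 rad and value of joint breaker_step below 0.0105 m and value of joint reset_button above 0.005 m and value of joint port_hatch below 0.1 rad and velocity of joint breaker_hatch between -0.1 and 0.1 rad/s and not (distance of usb_stick from where it was at the start of the episode above 0.02 m) and not (distance of solder_tin from where it was at the start of the episode above 0.02 m) and not (distance of fault_pen from where it was at the start of the episode above 0.02 m) and not (distance of pigtail_carton from where it was at the start of the episode above 0.02 m)); the robot touches nothing.
It fails at once if the hatch was pressed a second time (value of joint breaker_step above 0.0105 m).
It fails at once if the ribbed hatch was pressed in or opened (value of joint port_hatch below -0.04 rad or value of joint port_hatch above 0.1 rad).
It fails at once if a loose thing was moved by more than 20 mm or lifted (distance of any of usb_stick, solder_tin, fault_pen, pigtail_carton from where it was at the start of the episode above 0.02 m).
It also fails if it takes over 45 s, if anything falls off the work surface, if the arm or the gripper's body presses on something with over 40 N, if the wrist force passes 120 N, or if a joint passes its speed limit or range.

## Working session

There is one attempt and no reset: what is moved stays moved. The work goes in short steps, Python scripts to look and compute and a shell command to move; the robot and the scene stay as the last step left them, time stands still between calls to the robot, and variables do not carry over. Pictures are saved under pics/ and viewed, at most 12 in all, crops included, and the job is handed in when it is done.

```bash
mkdir -p pics; cat > h.py <<'E'
import numpy as np, cv2
from station import arm, imaging
def cap(n):
    c=imaging.capture(n); p=np.array(c["pixels"],dtype=np.uint8); 
    f=p.shape[0]/2/np.tan(np.radians(c["vertical_fov"])/2)
    R=cv2.Rodrigues(np.array(c["rvec"],float))[0]; t=np.array(c["tvec"],float).ravel()
    return p,(f,c["cx"],c["cy"],R,t)
def ray(k,u,v,z):
    f,cx,cy,R,t=k; d=R.T@np.array([(u-cx)/f,(v-cy)/f,1]); o=-R.T@t
    return o+d*(z-o[2])/d[2]
def proj(k,P):
    f,cx,cy,R,t=k; q=R@np.array(P)+t; return q[:2]/q[2]*f+[cx,cy]
E
python3 - <<'E'
from h import *
import json
for n in("top","scene"):
    p,k=cap(n); cv2.imwrite(f"pics/{n}0.png",p); print(n,k[0],-k[3].T@k[4])
    np.savez(f"{n}0.npz",p=p,f=k[0],cx=k[1],cy=k[2],R=k[3],t=k[4])
s=arm.get_state(); print(s["t"],s["tcp_pos"],s["orientation"],s["force"])
E
```

```text
top 496.18761038804706 [ 0.39211262 -0.00400585  1.50347055]
scene 395.61299115382855 [ 1.72003379 -0.14600248  0.61409658]
0.1 [ 0.28289492 -0.5843614   0.18733704] [[ 9.00056965e-01  4.35771120e-01 -9.95569134e-04]
 [ 4.35772256e-01 -9.00054713e-01  2.01349798e-03]
 [-1.86424231e-05 -2.24610429e-03 -9.99997477e-01]] [ 0.42927278 -0.30441219  0.30944113]
```

View pics/top0.png

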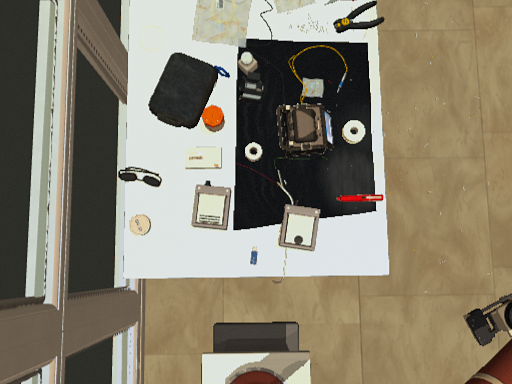

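View pics/scene0.png

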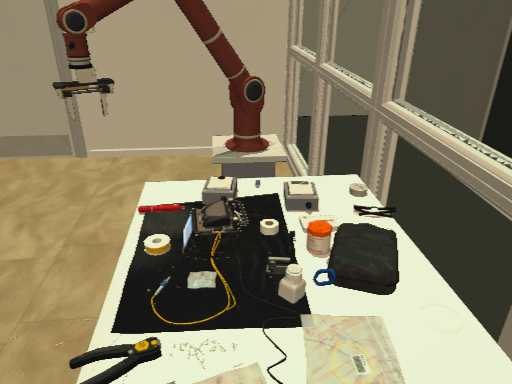

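The top view shows the padded box at about (299,228) with its pad at (298,240). The ribbed box is at (211,207), the USB stick at (254,256) and the pen at (360,198). The scene view agrees, and the arm is parked at −y. Next I'll measure the box pose.

```bash
python3 - <<'E'
from h import *
d=np.load("top0.npz"); p=d["p"]; k=(float(d["f"]),float(d["cx"]),float(d["cy"]),d["R"],d["t"])
roi=p[202:254,274:326]; cv2.imwrite("pics/crop.png",cv2.resize(roi,None,fx=10,fy=10,interpolation=0))
g=roi.min(2).astype(int)
def comps(m,lo,hi):
    n,l,s,c=cv2.connectedComponentsWithStats(m.astype(np.uint8))
    return [(s[i],c[i]+[274,202],l==i) for i in range(1,n) if lo<s[i][4]<hi]
for s,c,_ in comps(g<90,30,200): print("dark",s,c,ray(k,*c,.0535))
for thr in(170,190,205):
  for s,c,m in comps(g>thr,400,1300):
    cn=cv2.findContours(m.astype(np.uint8),0,2)[0][0]; r=cv2.minAreaRect(cn)
    q=cv2.boxPoints(r)+[274,202]; print(thr,s,[ray(k,*x,.052)[:2].round(4).tolist() for x in q], ray(k,*(np.array(r[0])+[274,202]),.052))
# grey frame + hatch: outer contour
hsv=cv2.cvtColor(roi,cv2.COLOR_BGR2HSV); print(roi[26,::3].tolist())
E
```

```text
dark [ 10  11  23  34 113] [293.16814159 235.69911504] [ 0.48841047 -0.11595272  0.0535    ]
170 [ 11  12  29  31 648] [[0.4726, -0.0913], [0.5543, -0.1048], [0.5427, -0.1783], [0.4611, -0.1642]] [ 0.50753713 -0.13463611  0.052     ]
170 [ 12  16  40  36 458] [[0.5408, -0.0962], [0.5392, -0.211], [0.4368, -0.2077], [0.4384, -0.094]] [ 0.48857837 -0.15219418  0.052     ]
190 [ 12  12  28  31 622] [[0.4734, -0.0918], [0.5539, -0.1051], [0.5424, -0.1778], [0.462, -0.164]] [ 0.50774228 -0.13467074  0.052     ]
190 [ 12  17  40  35 438] [[0.5379, -0.0962], [0.5363, -0.2109], [0.4368, -0.2077], [0.4384, -0.094]] [ 0.48711536 -0.15215403  0.052     ]
205 [ 12  13  28  30 600] [[0.4738, -0.0918], [0.5518, -0.1052], [0.5399, -0.1775], [0.462, -0.1635]] [ 0.5067357  -0.13447155  0.052     ]
205 [ 13  17  39  35 419] [[0.5378, -0.0991], [0.5363, -0.2109], [0.4368, -0.2077], [0.4384, -0.0969]] [ 0.4870945  -0.15361824  0.052     ]
[[230, 228, 222], [231, 229, 223], [138, 165, 179], [127, 143, 156], [34, 39, 47], [211, 229, 223], [209, 228, 223], [212, 229, 222], [212, 229, 223], [212, 229, 223], [210, 227, 222], [211, 228, 223], [212, 229, 223], [84, 95, 94], [125, 142, 158], [231, 230, 224], [229, 228, 223], [230, 229, 223]]
```

View pics/crop.png

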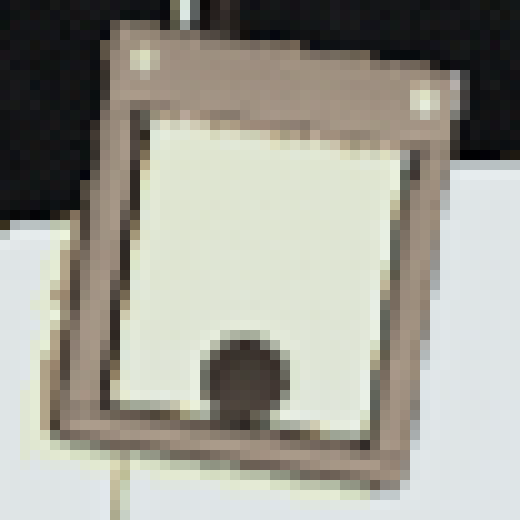

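The crop shows the hatch quad with the pad at crop pixel (245,380), i.e. about image (298,239.5). Box yaw is about −0.164, the pad is near (0.478,−0.130) and the button near (0.506,−0.134). I'll turn the tool, shut the fingers and go above the pad.

```bash
python3 -m pendant '[{"rot":[0,0,0.98],"slide":[0,0,0],"jaw":1},{"rot":[0,0,0.98],"slide":[0,0,0],"jaw":1},{"rot":[0,0,0.98],"slide":[0,0,0],"jaw":1},{"rot":[0,0,0.98],"slide":[0,0,0],"jaw":1},{"rot":[0,0,0.98],"slide":[0,0,0],"jaw":1},{"rot":[0,0,0.98],"slide":[0,0,0],"jaw":1}]' 10
python3 -m pendant '[{"rot":[0,0,0],"slide":[0.24,-0.9,0],"jaw":1},{"rot":[0,0,0],"slide":[0.24,-0.9,0],"jaw":1},{"rot":[0,0,0],"slide":[0.24,-0.9,0],"jaw":1},{"rot":[0,0,0],"slide":[0.24,-0.9,0],"jaw":1},{"rot":[0,0,0],"slide":[0.24,-0.9,0],"jaw":1},{"rot":[0,0,0],"slide":[0.24,-0.9,0],"jaw":1}]'
python3 -m pendant '[{"rot":[0,0,0],"slide":[0.22,-0.9,0],"jaw":1},{"rot":[0,0,0],"slide":[0.22,-0.9,0],"jaw":1},{"rot":[0,0,0],"slide":[0.22,-0.9,0],"jaw":1},{"rot":[0,0,0],"slide":[0.22,-0.9,0],"jaw":1},{"rot":[0,0,0],"slide":[0.22,-0.9,0],"jaw":1},{"rot":[0,0,0],"slide":[0.22,-0.9,0],"jaw":1},{"rot":[0,0,0],"slide":[0.1,-0.7,0],"jaw":1},{"rot":[0,0,0],"slide":[0,0,0],"jaw":1}]'
python3 - <<'E'
from h import *
p,k=cap("wrist"); cv2.imwrite("pics/w1.png",p); s=arm.get_state(); print(s["t"],s["tcp_pos"],s["orientation"],s["force"],s["opening"])
np.savez("w1.npz",p=p,f=k[0],cx=k[1],cy=k[2],R=k[3],t=k[4]); print(proj(k,[.478,-.13,.0535]))
E
```

```text
t: 0.6
tcp_pos: [0.2831, -0.5845, 0.1877]
orientation: [[0.986, -0.169, -0.001], [-0.169, -0.986, 0.001], [-0.001, -0.001, -1.0]]
force: [-0.1, 0.1, 0.2]
opening: 0.618
grasp_force: 0.0
t: 1.1
tcp_pos: [0.3757, -0.3794, 0.188]
orientation: [[0.986, -0.164, -0.001], [-0.164, -0.986, 0.001], [-0.001, -0.001, -1.0]]
force: [1.0, 0.3, -0.1]
opening: 0.19
grasp_force: 0.0
t: 1.77
tcp_pos: [0.4738, -0.1418, 0.1879]
orientation: [[0.988, -0.152, 0.0], [-0.152, -0.988, 0.005], [-0.0, -0.005, -1.0]]
force: [-0.1, 0.1, 0.2]
opening: 0.003
grasp_force: 0.0
1.8167 [ 0.47250846 -0.14583896  0.18798123] [[ 9.87730683e-01 -1.56166246e-01 -4.49256383e-04]
 [-1.56165004e-01 -9.87728801e-01  2.07553595e-03]
 [-7.67872125e-04 -1.97991241e-03 -9.99997745e-01]] [-0.38110075 -0.39202403 -0.38687893] 0.005860391825249512
[246.69156275 172.73641052]
```

View pics/w1.png

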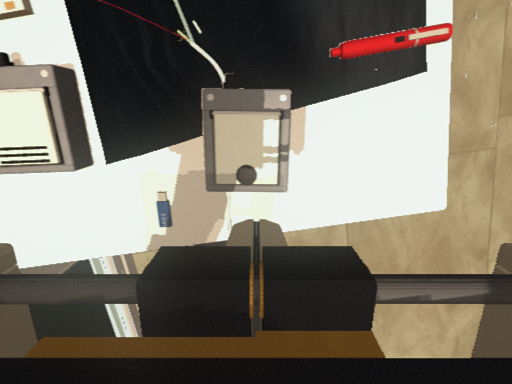

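The wrist view shows the padded box at (247,140) with its pad at about (246,175), against a prediction of (246.7,172.7). I'll refine from this view now that the arm is still.

```bash
cat > m.py <<'E'
from h import *
p,k=cap("wrist"); s=arm.get_state(); T=np.array(s["tcp_pos"]); O=np.array(s["orientation"])
x0,y0=195,80; roi=p[y0:200,x0:300]; g=roi.min(2)
n,l,st,c=cv2.connectedComponentsWithStats((cv2.inRange(roi,(0,0,0),(45,45,50))>0).astype(np.uint8))
for i in range(1,n):
    if 120<st[i][4]<800: print("dark",st[i],ray(k,*(c[i]+[x0,y0]),.0535))
hsv=cv2.cvtColor(roi,cv2.COLOR_BGR2HSV); print(roi[30,::6].tolist())
# hatch: bright region flood from its middle
m=np.zeros((roi.shape[0]+2,roi.shape[1]+2),np.uint8)
cv2.floodFill(roi.copy(),m,(50,50),0,(12,)*3,(12,)*3,4|(255<<8)|cv2.FLOODFILL_MASK_ONLY)
cn=max(cv2.findContours(m[1:-1,1:-1],0,2)[0],key=cv2.contourArea); r=cv2.minAreaRect(cn)
print(r); q=cv2.boxPoints(r)+[x0,y0]; print([ray(k,*x,.052)[:2].round(4).tolist() for x in q], ray(k,*q.mean(0),.052)[:2])
tgt=np.array([.478,-.130,T[2]]); print(T,s["force"],"tool delta units",(O.T@(tgt-T)/.04).round(3), "yaw",np.arctan2(O[1,0],O[0,0]))
E
python3 m.py
```

```text
dark [  0   0  22  56 273] [ 0.57338783 -0.09966024  0.0535    ]
dark [ 25   0  80  19 715] [ 0.57280414 -0.169771    0.0535    ]
[[32, 32, 34], [81, 86, 96], [35, 39, 42], [87, 100, 113], [83, 96, 106], [80, 92, 104], [82, 93, 104], [81, 92, 101], [80, 90, 101], [80, 90, 99], [81, 90, 100], [78, 89, 98], [81, 91, 98], [83, 92, 99], [69, 79, 83], [99, 112, 124], [169, 194, 216], [168, 197, 216]]
((46.0, 58.5), (88.0, 103.0), -0.0)
[[0.4643, -0.0699], [0.582, -0.0955], [0.5665, -0.193], [0.4474, -0.1776]] [ 0.51799981 -0.13453501]
[ 0.47159337 -0.14874838  0.18805655] [-0.07637149 -0.71502654 -0.10499652] tool delta units [ 0.083 -0.488 -0.   ] yaw -0.16149786538434693
```

```bash
python3 -m pendant '[{"rot":[0,0,0],"slide":[0.08,-0.48,0],"jaw":1},{"rot":[0,0,0],"slide":[0,0,0],"jaw":1},{"rot":[0,0,0],"slide":[0,0,0],"jaw":1},{"rot":[0,0,0],"slide":[0,0,0],"jaw":1},{"rot":[0,0,0],"slide":[0,0,0],"jaw":1}]'
cat > m.py <<'E'
from h import *
p,k=cap("wrist"); s=arm.get_state(); T=np.array(s["tcp_pos"]); O=np.array(s["orientation"])
u,v=proj(k,[.478,-.130,.0535]).astype(int); x0,y0=u-22,v-22; roi=p[y0:v+22,x0:u+22]; 
cv2.imwrite("pics/w2.png",np.hstack([cv2.resize(p[v-110:v+40,u-75:u+75],(500,500),interpolation=0),cv2.resize(roi,(300,500),interpolation=0)]))
n,l,st,c=cv2.connectedComponentsWithStats((roi.max(2)<75).astype(np.uint8))
for i in range(1,n):
    if st[i][4]>60: print("dark",st[i],c[i]+[x0,y0],ray(k,*(c[i]+[x0,y0]),.0535))
print(u,v,T,s["force"],(O.T@(np.array([.478,-.130,T[2]])-T)/.04).round(3),"yaw",np.arctan2(O[1,0],O[0,0]),O[:,2])
E
python3 m.py
```

```text
t: 2.28
tcp_pos: [0.4772, -0.1335, 0.1883]
orientation: [[0.986, -0.167, -0.0], [-0.167, -0.986, -0.001], [-0.0, 0.001, -1.0]]
force: [-0.2, -0.1, -0.2]
opening: 0.006
grasp_force: 0.0
253 174 [ 0.4773387  -0.13320566  0.18835616] [-1.23010612 -0.3859617   0.00156931] [ 0.003 -0.082 -0.   ] yaw -0.1673997047509151 [-2.84728935e-04 -5.85726873e-04 -9.99999788e-01]
```

View pics/w2.png

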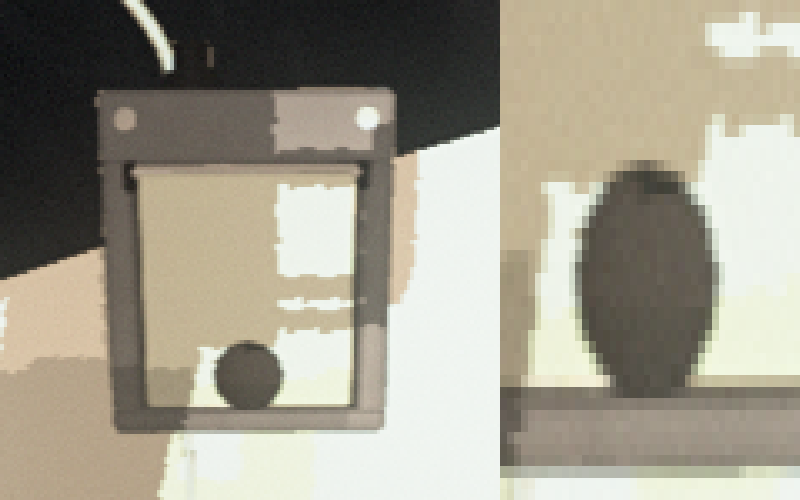

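The crop shows the pad centre at about image pixel (252.5,175.6), and the box edges line up with the tool. I'll convert that to a position.

```bash
python3 - <<'E'
from h import *
p,k=cap("wrist"); s=arm.get_state(); T=np.array(s["tcp_pos"]); O=np.array(s["orientation"])
print(T, proj(k,[.478,-.13,.0535]))
P=ray(k,252.4,175.5,.0535); print(P)
# hinge-side rim corners etc: box outer top corners z .046
c=lambda a,b:ray(k,253-75+a*.3-.2,174-110+b*.3-.2,.046)
a,b,d,e=c(97,90),c(396,90),c(114,430),c(386,430); print(a,b,d,e,(a+b+d+e)/4, "yaw", np.arctan2(*((a-b)[[0,1]]*[-1,1]))-0, )
d=np.array([P[0],P[1],T[2]])-T; print((O.T@d/.04).round(3))
E
```

```text
[ 0.47741738 -0.13291311  0.18836216] [253.49760061 174.51984525]
[ 0.47701941 -0.12847671  0.0535    ]
[ 0.58217918 -0.09353136  0.046     ] [ 0.56502361 -0.19504128  0.046     ] [ 0.46175679 -0.07382924  0.046     ] [ 0.44455743 -0.17570901  0.046     ] [ 0.51337925 -0.13452772  0.046     ] yaw -0.1674218309525678
[-0.028 -0.108 -0.   ]
```

```bash
python3 -m pendant '[{"rot":[0,0,0],"slide":[-0.03,-0.1,0.6],"jaw":1},{"rot":[0,0,0],"slide":[0,0,0.8],"jaw":1},{"rot":[0,0,0],"slide":[0,0,0.8],"jaw":1},{"rot":[0,0,0],"slide":[0,0,0.6],"jaw":1},{"rot":[0,0,0],"slide":[0,0,0.3],"jaw":1},{"rot":[0,0,0],"slide":[0,0,0],"jaw":1},{"rot":[0,0,0],"slide":[0,0,0],"jaw":1},{"rot":[0,0,0],"slide":[0,0,0],"jaw":1}]'
```

```text
t: 3.05
tcp_pos: [0.4782, -0.1281, 0.0653]
orientation: [[0.986, -0.165, 0.002], [-0.165, -0.986, -0.001], [0.002, 0.0, -1.0]]
force: [0.3, 0.7, 0.4]
opening: 0.006
grasp_force: 0.0
```

```bash
python3 -m pendant '[{"rot":[0,0,0],"slide":[-0.02,0,0.15],"jaw":1},{"rot":[0,0,0],"slide":[0,0,0.1],"jaw":1},{"rot":[0,0,0],"slide":[0,0,0.08],"jaw":1},{"rot":[0,0,0],"slide":[0,0,0.08],"jaw":1},{"rot":[0,0,0],"slide":[0,0,0.06],"jaw":1},{"rot":[0,0,0],"slide":[0,0,0.03],"jaw":1},{"rot":[0,0,0],"slide":[0,0,0],"jaw":1},{"rot":[0,0,0],"slide":[0,0,0],"jaw":1}]'
```

```text
t: 3.72
tcp_pos: [0.4766, -0.1274, 0.0443]
orientation: [[0.986, -0.164, -0.0], [-0.164, -0.986, 0.0], [-0.0, -0.0, -1.0]]
force: [0.1, 0.3, 0.4]
opening: 0.007
grasp_force: 0.0
```

Force is only 0.4 N at z 0.044, so I'll look.

```bash
python3 - <<'E'
from h import *
a,k=cap("scene"); b,kb=cap("wrist"); u,v=proj(k,[.5,-.13,.05]).astype(int)
cv2.imwrite("pics/c3.png",np.hstack([cv2.resize(a[v-40:v+40,u-40:u+40],(400,400),interpolation=2),cv2.resize(b[60:330,120:390],(400,400))]))
s=arm.get_state(); print(s["tcp_pos"],s["force"],s["effort"])
E
```

```text
[ 0.47668685 -0.12738478  0.04445655] [-1.01807405 -0.38172663  0.1966944 ] [-4.69987499e-04 -3.74170697e+01  9.59110446e-01 -9.46621120e+00
 -7.10475259e-03 -7.42740836e-02  5.09475342e-05]
```

View pics/c3.png

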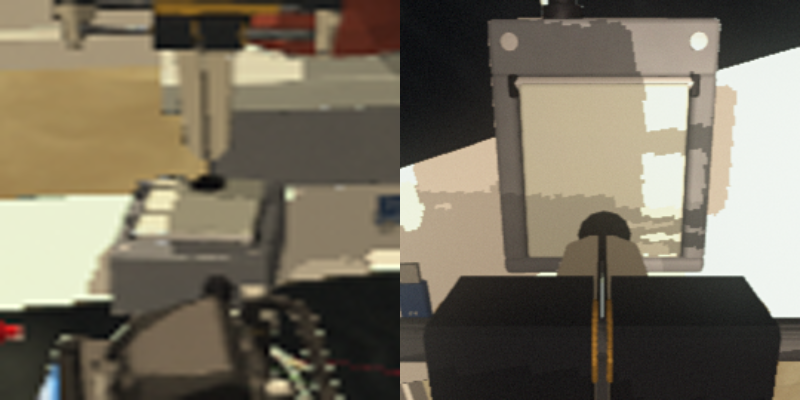

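```bash
python3 - <<'E'
from h import *
T=np.array(arm.get_state()["tcp_pos"])
for n in("scene","wrist","top"):
    p,k=cap(n); print(n,"cam",(-k[3].T@k[4]).round(3),"tcp",proj(k,T).round(1),"pad nominal",proj(k,[.4765,-.1285,.0535]).round(1),"z46",proj(k,[.4765,-.1285,.046]).round(1))
    if n=="scene":
        u,v=proj(k,[.5,-.13,.05]).astype(int); print("crop origin",u-40,v-40,"x5"); roi=p[v-40:v+40,u-40:u+40]
    if n=="wrist": print("crop 120,60 x1.481"); w=p
a=cv2.resize(roi[20:60,20:60],(400,400),interpolation=0); b=cv2.resize(w[190:260,220:290],(400,400),interpolation=0)
cv2.imwrite("pics/c4.png",np.hstack([a,b]))
E
```

```text
scene cam [ 1.72  -0.146  0.614] tcp [221.5 179.9] pad nominal [221.1 177.5] z46 [221.2 179.4]
crop origin 180 141 x5
wrist cam [ 0.55  -0.14   0.241] tcp [256.2 214. ] pad nominal [257.8 218.5] z46 [257.7 214.8]
crop 120,60 x1.481
top cam [ 0.392 -0.004  1.503] tcp [296.9 239.8] pad nominal [297.6 239.7] z46 [297.3 239.9]
```

View pics/c4.png

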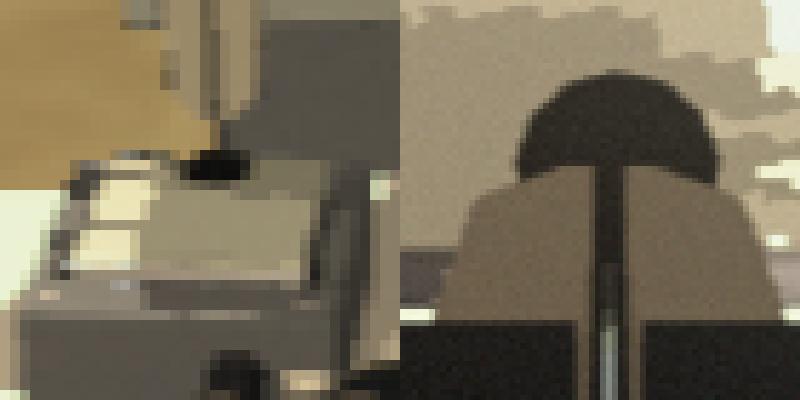

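The fingertips clearly hover about 10–20 mm above the unpressed pad, so the reported TCP lies beyond the visible tips. I'll creep down and watch the force.

```bash
python3 -m pendant '[{"rot":[0,0,0],"slide":[0,0,0.1],"jaw":1},{"rot":[0,0,0],"slide":[0,0,0.05],"jaw":1},{"rot":[0,0,0],"slide":[0,0,0],"jaw":1},{"rot":[0,0,0],"slide":[0,0,0],"jaw":1}]'; python3 - <<'E'
from h import *
p,k=cap("wrist"); w=p[180:270,210:300]; q,k2=cap("scene"); s=arm.get_state(); print(s["tcp_pos"],s["force"],proj(k,s["tcp_pos"]),proj(k2,s["tcp_pos"]))
cv2.imwrite("pics/c5.png",np.hstack([cv2.resize(q[155:195,200:240],(400,400),interpolation=0),cv2.resize(w,(400,400),interpolation=0)]))
E
```

```text
t: 4.3
tcp_pos: [0.4763, -0.1273, 0.0381]
orientation: [[0.986, -0.164, -0.001], [-0.164, -0.986, 0.0], [-0.001, -0.0, -1.0]]
force: [1.1, -0.6, 0.6]
opening: 0.003
grasp_force: 0.0
[ 0.47655025 -0.12733159  0.03832225] [-0.10127856  0.21837959  0.71886803] [256.21033636 213.88944076] [221.57751584 181.46481162]
```

View pics/c5.png

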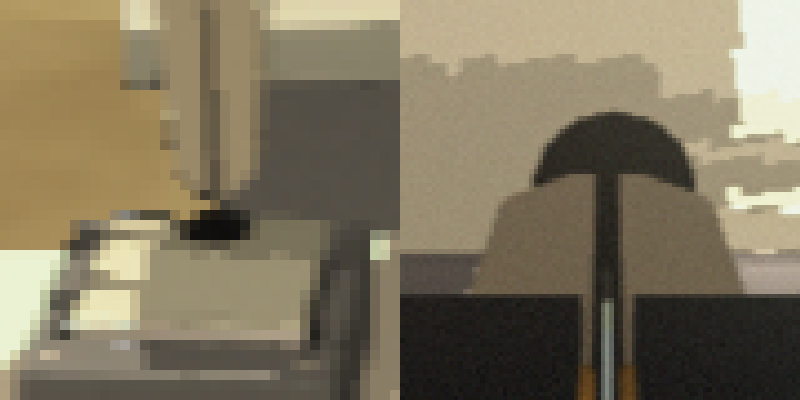

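The tips are now almost at the pad; the pad is still unpressed and the tip's front edge lies at wrist row 219. I'll work out the tip offset from that.

```bash
python3 - <<'E'
from h import *
p,k=cap("wrist"); q,k2=cap("scene"); s=arm.get_state(); T=np.array(s["tcp_pos"]);O=np.array(s["orientation"])
for d in(0,10,15,19,23):
    for x in(-7.5,0,7.5): print(d,x,proj(k,T+O@[x/1e3,0,-d/1e3]).round(1),proj(k2,T+O@[x/1e3,0,-d/1e3]).round(1))
for x in(-51,-38,-25): print(x,proj(k,np.array([.5137,-.1348,.0535])+O@[x/1e3,0,0]).round(1))
E
```

```text
0 -7.5 [256.2 223.3] [221.9 180.5]
0 0 [256.2 214. ] [221.6 181.5]
0 7.5 [256.2 204.5] [221.3 182.4]
10 -7.5 [256.2 228.7] [221.8 177.9]
10 0 [256.2 219. ] [221.5 178.8]
10 7.5 [256.2 209.1] [221.2 179.7]
15 -7.5 [256.2 231.5] [221.7 176.6]
15 0 [256.2 221.6] [221.4 177.5]
15 7.5 [256.2 211.5] [221.1 178.4]
19 -7.5 [256.2 233.9] [221.7 175.5]
19 0 [256.2 223.9] [221.4 176.4]
19 7.5 [256.2 213.6] [221.1 177.3]
23 -7.5 [256.2 236.4] [221.7 174.5]
23 0 [256.2 226.2] [221.4 175.4]
23 7.5 [256.2 215.7] [221.1 176.2]
-51 [258. 239.]
-38 [258. 222.]
-25 [258.  204.3]
```

```bash
python3 -m pendant '[{"rot":[0,0,0],"slide":[0.07,0,0],"jaw":1},{"rot":[0,0,0],"slide":[0,0,0.05],"jaw":1},{"rot":[0,0,0],"slide":[0,0,0.05],"jaw":1},{"rot":[0,0,0],"slide":[0,0,0],"jaw":1},{"rot":[0,0,0],"slide":[0,0,0],"jaw":1}]';  python3 -m pendant '[{"rot":[0,0,0],"slide":[0,0,0.05],"jaw":1},{"rot":[0,0,0],"slide":[0,0,0],"jaw":1}]'
```

```text
t: 4.92
tcp_pos: [0.4791, -0.1277, 0.0341]
orientation: [[0.986, -0.164, -0.001], [-0.164, -0.986, 0.0], [-0.001, -0.0, -1.0]]
force: [0.4, -0.2, 0.1]
opening: 0.008
grasp_force: 0.0
t: 5.08
tcp_pos: [0.4791, -0.1277, 0.0321]
orientation: [[0.986, -0.164, -0.001], [-0.164, -0.986, 0.0], [-0.001, -0.0, -1.0]]
force: [-0.1, -0.3, -0.5]
opening: 0.005
grasp_force: 0.0
```

```bash
for i in 1; do python3 -m pendant '[{"rot":[0,0,0],"slide":[0,0,0.05],"jaw":1},{"rot":[0,0,0],"slide":[0,0,0],"jaw":1}]' | sed -n '2p;4p'; done;  python3 -m pendant '[{"rot":[0,0,0],"slide":[0,0,0.05],"jaw":1},{"rot":[0,0,0],"slide":[0,0,0],"jaw":1}]'| sed -n '2p;4p'; python3 -c "
from h import *
p,k=cap('wrist'); print(*[int(x) for x in p[190:225,256].max(1)]); print(*[int(x) for x in p[200:225,246].max(1)])"
```

```text
tcp_pos: [0.4791, -0.1277, 0.0301]
force: [0.6, 0.5, 0.7]
tcp_pos: [0.4791, -0.1277, 0.0281]
force: [0.2, 0.4, 0.2]
194 194 196 196 195 194 163 163 162 159 159 160 154 162 160 160 158 159 159 161 158 159 163 157 78 51 52 52 49 49 47 47 47 42 47
162 160 159 158 162 155 159 158 159 160 159 157 157 156 158 159 156 132 81 66 111 112 111 115 111
```

```bash
python3 - <<'E'
from h import *
p,k=cap("wrist"); q,k2=cap("scene"); s=arm.get_state(); T=np.array(s["tcp_pos"]);O=np.array(s["orientation"]); print(T,s["force"])
for dz in(0,-3,-6): print(dz,proj(k,np.array([.5137,-.1348,.0535+dz/1e3])+O@[-.025,0,0]).round(1))
cv2.imwrite("pics/c6.png",np.hstack([cv2.resize(q[155:195,200:240],(400,400),interpolation=0),cv2.resize(p[180:270,210:300],(400,400),interpolation=0)]))
E
```

```text
[ 0.47932801 -0.12782201  0.02834533] [0.61330899 0.01819307 0.27579364]
0 [258.1 213.2]
-3 [258.1 211.6]
-6 [258.1 210. ]
```

View pics/c6.png

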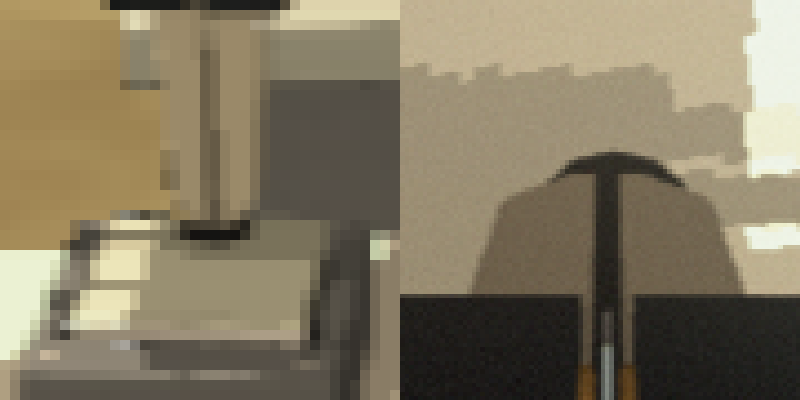

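The tips are just about at the pad, which is still unpressed (far edge at row 214). I'll keep creeping.

```bash
python3 -m pendant '[{"rot":[0,0,0],"slide":[0,0,0.05],"jaw":1},{"rot":[0,0,0],"slide":[0,0,0],"jaw":1}]' | sed -n '2p;4p';  python3 -m pendant '[{"rot":[0,0,0],"slide":[0,0,0.05],"jaw":1},{"rot":[0,0,0],"slide":[0,0,0],"jaw":1}]'| sed -n '2p;4p'; cat > e.py <<'E'
from h import *
p,k=cap("wrist"); s=arm.get_state(); T=np.array(s["tcp_pos"]);O=np.array(s["orientation"]); c=p[190:225,257].max(1).astype(int)
print(T.round(4),np.round(s["force"],1),"edge",190+np.argmax(c<110),"pred 0/-3/-6",[proj(k,np.array([.5137,-.1348,.0535+dz/1e3])+O@[-.025,0,0])[1].round(1) for dz in(0,-3,-6)])
E
python3 e.py
```

```text
tcp_pos: [0.4792, -0.1278, 0.0262]
force: [0.5, -0.5, 0.1]
tcp_pos: [0.4791, -0.1278, 0.0241]
force: [-0.4, 0.4, 0.5]
[ 0.4792 -0.1278  0.0242] [-0.3  0.4 -0.6] edge 216 pred 0/-3/-6 [np.float64(215.4), np.float64(213.7), np.float64(212.1)]
```

Fitting both views, the tip lies about 30 mm behind the reported TCP, so contact is imminent.

```bash
python3 -m pendant '[{"rot":[0,0,0],"slide":[0,0,0.05],"jaw":1},{"rot":[0,0,0],"slide":[0,0,0],"jaw":1}]' | sed -n '2p;4p';  python3 -m pendant '[{"rot":[0,0,0],"slide":[0,0,0.05],"jaw":1},{"rot":[0,0,0],"slide":[0,0,0],"jaw":1}]'| sed -n '2p;4p'; python3 e.py
```

```text
tcp_pos: [0.4792, -0.1278, 0.0223]
force: [-0.9, 0.7, 1.4]
tcp_pos: [0.4791, -0.1278, 0.0202]
force: [-0.9, 0.3, 1.1]
[ 0.4791 -0.1278  0.0203] [-0.3  0.4  1.3] edge 216 pred 0/-3/-6 [np.float64(217.6), np.float64(215.8), np.float64(214.2)]
```

Contact, with the hatch pressed about 3 mm. I'll continue to the stop.

```bash
python3 -m pendant '[{"rot":[0,0,0],"slide":[0,0,0.05],"jaw":1},{"rot":[0,0,0],"slide":[0,0,0.05],"jaw":1},{"rot":[0,0,0],"slide":[0,0,0],"jaw":1}]' | sed -n '2p;4p'; python3 e.py
```

```text
tcp_pos: [0.4791, -0.1278, 0.0166]
force: [-2.6, 1.3, 8.1]
[ 0.4791 -0.1278  0.0167] [-2.2  1.7  6. ] edge 217 pred 0/-3/-6 [np.float64(219.7), np.float64(217.9), np.float64(216.2)]
```

At the stop (6–8 N). I'll back off straight up, also away toward the robot, and wait.

```bash
python3 -m pendant '[{"rot":[0,0,0],"slide":[0,0,-0.4],"jaw":1},{"rot":[0,0,0],"slide":[0,0,-0.9],"jaw":1},{"rot":[0,0,0],"slide":[0,0,-0.9],"jaw":1},{"rot":[0,0,0],"slide":[0,0,-0.9],"jaw":1},{"rot":[0,0,0],"slide":[0,0,-0.9],"jaw":1},{"rot":[0,0,0],"slide":[0,0,-0.6],"jaw":1},{"rot":[0,0,0],"slide":[0,0,0],"jaw":1},{"rot":[0,0,0],"slide":[0,0,0],"jaw":1}]'|sed -n '1,4p'
for i in 1; do python3 -m pendant '[{"rot":[0,0,0],"slide":[0,0,0],"jaw":1},{"rot":[0,0,0],"slide":[0,0,0],"jaw":1},{"rot":[0,0,0],"slide":[0,0,0],"jaw":1},{"rot":[0,0,0],"slide":[0,0,0],"jaw":1},{"rot":[0,0,0],"slide":[0,0,0],"jaw":1},{"rot":[0,0,0],"slide":[0,0,0],"jaw":1},{"rot":[0,0,0],"slide":[0,0,0],"jaw":1},{"rot":[0,0,0],"slide":[0,0,0],"jaw":1}]' >/dev/null; python3 -m pendant '[{"rot":[0,0,0],"slide":[0,0,0],"jaw":1},{"rot":[0,0,0],"slide":[0,0,0],"jaw":1},{"rot":[0,0,0],"slide":[0,0,0],"jaw":1},{"rot":[0,0,0],"slide":[0,0,0],"jaw":1},{"rot":[0,0,0],"slide":[0,0,0],"jaw":1},{"rot":[0,0,0],"slide":[0,0,0],"jaw":1},{"rot":[0,0,0],"slide":[0,0,0],"jaw":1},{"rot":[0,0,0],"slide":[0,0,0],"jaw":1}]' >/dev/null; done
python3 - <<'E'
from h import *
p,k=cap("wrist"); q,k2=cap("scene"); np.savez("w7.npz",p=p,f=k[0],cx=k[1],cy=k[2],R=k[3],t=k[4])
b=proj(k,[.5137-.0099,-.1348+.0016,.040]); print("button pred",b,arm.get_state()["t"],arm.get_state()["tcp_pos"])
u,v=b.astype(int)
cv2.imwrite("pics/c7.png",np.hstack([cv2.resize(q[135:215,180:260],(400,400),interpolation=0),cv2.resize(p[v-60:v+60,u-60:u+60],(400,400),interpolation=0)]))
E
```

```text
t: 7.3
tcp_pos: [0.4803, -0.128, 0.2014]
orientation: [[0.986, -0.164, 0.004], [-0.164, -0.986, -0.001], [0.004, 0.0, -1.0]]
force: [-0.2, -1.0, 0.0]
button pred [257.29488778 151.1638811 ] 8.7333 [ 0.47931325 -0.12782819  0.20037697]
```

View pics/c7.png

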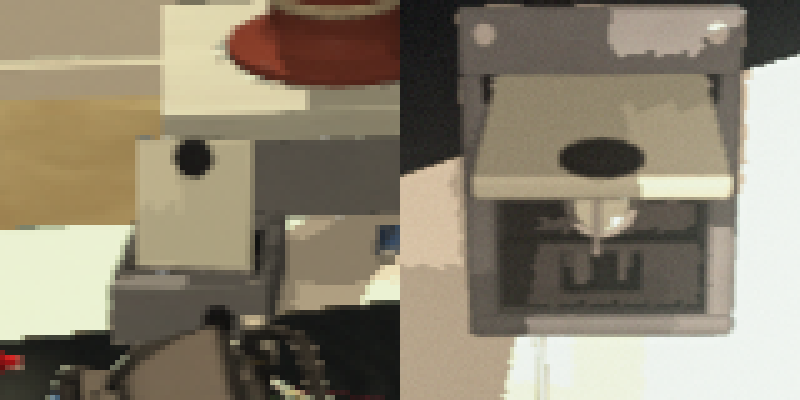

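The hatch is released and swinging up, seen part-open here with the button at crop (600,215) below it. I'll wait for it to stand, then measure the button.

```bash
Z='{"rot":[0,0,0],"slide":[0,0,0],"jaw":1}'; : ; python3 -m pendant '[{"rot":[0,0,0],"slide":[0,0,0],"jaw":1},{"rot":[0,0,0],"slide":[0,0,0],"jaw":1},{"rot":[0,0,0],"slide":[0,0,0],"jaw":1},{"rot":[0,0,0],"slide":[0,0,0],"jaw":1},{"rot":[0,0,0],"slide":[0,0,0],"jaw":1},{"rot":[0,0,0],"slide":[0,0,0],"jaw":1},{"rot":[0,0,0],"slide":[0,0,0],"jaw":1},{"rot":[0,0,0],"slide":[0,0,0],"jaw":1}]' >/dev/null
python3 -m pendant '[{"rot":[0,0,0],"slide":[0,0,0],"jaw":1},{"rot":[0,0,0],"slide":[0,0,0],"jaw":1},{"rot":[0,0,0],"slide":[0,0,0],"jaw":1},{"rot":[0,0,0],"slide":[0,0,0],"jaw":1},{"rot":[0,0,0],"slide":[0,0,0],"jaw":1},{"rot":[0,0,0],"slide":[0,0,0],"jaw":1},{"rot":[0,0,0],"slide":[0,0,0],"jaw":1},{"rot":[0,0,0],"slide":[0,0,0],"jaw":1}]' >/dev/null
python3 -m pendant '[{"rot":[0,0,0],"slide":[0,0,0],"jaw":1},{"rot":[0,0,0],"slide":[0,0,0],"jaw":1},{"rot":[0,0,0],"slide":[0,0,0],"jaw":1},{"rot":[0,0,0],"slide":[0,0,0],"jaw":1},{"rot":[0,0,0],"slide":[0,0,0],"jaw":1},{"rot":[0,0,0],"slide":[0,0,0],"jaw":1},{"rot":[0,0,0],"slide":[0,0,0],"jaw":1},{"rot":[0,0,0],"slide":[0,0,0],"jaw":1}]' >/dev/null
python3 -m pendant '[{"rot":[0,0,0],"slide":[0,0,0],"jaw":1},{"rot":[0,0,0],"slide":[0,0,0],"jaw":1},{"rot":[0,0,0],"slide":[0,0,0],"jaw":1},{"rot":[0,0,0],"slide":[0,0,0],"jaw":1},{"rot":[0,0,0],"slide":[0,0,0],"jaw":1},{"rot":[0,0,0],"slide":[0,0,0],"jaw":1},{"rot":[0,0,0],"slide":[0,0,0],"jaw":1},{"rot":[0,0,0],"slide":[0,0,0],"jaw":1}]' |head -2
python3 - <<'E'
from h import *
p,k=cap("wrist"); s=arm.get_state(); T=np.array(s["tcp_pos"]);O=np.array(s["orientation"])
q,k2=cap("scene"); B=np.array([.5137,-.1348,0]); b=proj(k,B+O@[-.010,0,-.040]); u,v=b.astype(int); print("pred",b,proj(k2,B+O@[-.010,0,-.04]))
r=p[v-25:v+25,u-25:u+25]; g=r.max(2)
n,l,st,c=cv2.connectedComponentsWithStats((g>150).astype(np.uint8))
for i in range(1,n):
    if st[i][4]>60: X=ray(k,*(c[i]+[u-25,v-25]),.040); print(st[i],c[i]+[u-25,v-25],X,(O.T@(np.r_[X[:2],T[2]]-T)/.04).round(3))
X=B+O@[-.010,0,0]; print("nominal",X,(O.T@(np.r_[X[:2],T[2]]-T)/.04).round(3))
cv2.imwrite("pics/c8.png",np.hstack([cv2.resize(q[125:205,180:260],(400,400),interpolation=0),cv2.resize(p[v-60:v+60,u-60:u+60],(400,400),interpolation=0)])); print(u-60,v-60)
E
```

```text
t: 11.4
tcp_pos: [0.4793, -0.1278, 0.2004]
pred [257.25999786 151.14041388] [220.06733773 184.46279701]
[ 17  18  19  18 270] [257.65925926 152.28888889] [ 0.50229931 -0.13342611  0.04      ] [0.59  0.044 0.   ]
nominal [ 5.03835607e-01 -1.33158734e-01 -9.94560869e-08] [0.627 0.031 0.   ]
197 91
```

View pics/c8.png

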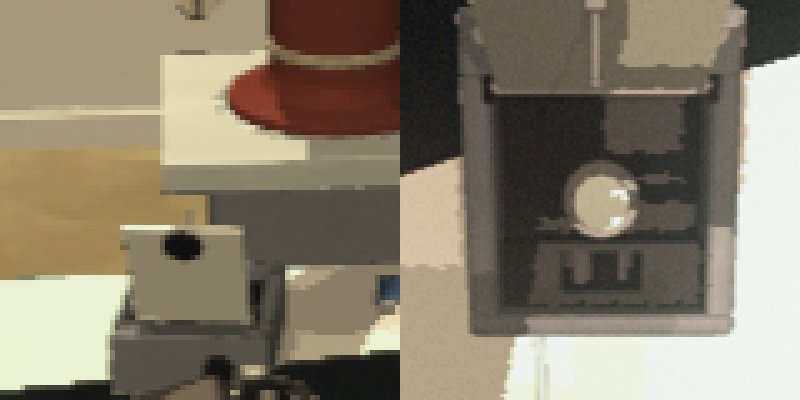

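The hatch now stands open, leaning back, with the reset button clear at about wrist pixel (257.5,152). I'll shift over the button, wait a little more, then descend.

```bash
python3 -m pendant '[{"rot":[0,0,0],"slide":[0.3,0.035,0],"jaw":1},{"rot":[0,0,0],"slide":[0.3,0,0],"jaw":1},{"rot":[0,0,0],"slide":[0,0,0],"jaw":1},{"rot":[0,0,0],"slide":[0,0,0],"jaw":1},{"rot":[0,0,0],"slide":[0,0,0],"jaw":1},{"rot":[0,0,0],"slide":[0,0,0],"jaw":1},{"rot":[0,0,0],"slide":[0,0,0],"jaw":1},{"rot":[0,0,0],"slide":[0,0,0],"jaw":1}]' >/dev/null
python3 -m pendant '[{"rot":[0,0,0],"slide":[0,0,0],"jaw":1},{"rot":[0,0,0],"slide":[0,0,0],"jaw":1},{"rot":[0,0,0],"slide":[0,0,0],"jaw":1},{"rot":[0,0,0],"slide":[0,0,0],"jaw":1},{"rot":[0,0,0],"slide":[0,0,0],"jaw":1},{"rot":[0,0,0],"slide":[0,0,0],"jaw":1},{"rot":[0,0,0],"slide":[0,0,0],"jaw":1},{"rot":[0,0,0],"slide":[0,0,0],"jaw":1}]' >/dev/null
python3 -m pendant '[{"rot":[0,0,0],"slide":[0,0,0.7],"jaw":1},{"rot":[0,0,0],"slide":[0,0,0.8],"jaw":1},{"rot":[0,0,0],"slide":[0,0,0.8],"jaw":1},{"rot":[0,0,0],"slide":[0,0,0.7],"jaw":1},{"rot":[0,0,0],"slide":[0,0,0.6],"jaw":1},{"rot":[0,0,0],"slide":[0,0,0.5],"jaw":1},{"rot":[0,0,0],"slide":[0,0,0.4],"jaw":1},{"rot":[0,0,0],"slide":[0,0,0],"jaw":1}]'|sed -n '1,4p'
python3 -m pendant '[{"rot":[0,0,0],"slide":[0,0,0],"jaw":1},{"rot":[0,0,0],"slide":[0,0,0],"jaw":1},{"rot":[0,0,0],"slide":[0,0,0],"jaw":1}]'|sed -n '1,4p'
```

```text
t: 13.5
tcp_pos: [0.5004, -0.1325, 0.0174]
orientation: [[0.986, -0.164, -0.006], [-0.164, -0.986, 0.002], [-0.007, -0.001, -1.0]]
force: [-0.5, -0.3, -0.4]
t: 13.75
tcp_pos: [0.5039, -0.1335, 0.0217]
orientation: [[0.986, -0.164, 0.003], [-0.164, -0.986, -0.001], [0.003, 0.0, -1.0]]
force: [0.1, -0.8, -0.9]
```

```bash
python3 -m pendant '[{"rot":[0,0,0],"slide":[0,0,0.12],"jaw":1},{"rot":[0,0,0],"slide":[0,0,0.1],"jaw":1},{"rot":[0,0,0],"slide":[0,0,0.05],"jaw":1},{"rot":[0,0,0],"slide":[0,0,0.04],"jaw":1},{"rot":[0,0,0],"slide":[0,0,0],"jaw":1},{"rot":[0,0,0],"slide":[0,0,0],"jaw":1}]'|sed -n '2,4p'
python3 -m pendant '[{"rot":[0,0,0],"slide":[0,0,0.05],"jaw":1},{"rot":[0,0,0],"slide":[0,0,0],"jaw":1}]'|sed -n '2p;4p'
python3 -m pendant '[{"rot":[0,0,0],"slide":[0,0,0.05],"jaw":1},{"rot":[0,0,0],"slide":[0,0,0],"jaw":1}]'|sed -n '2p;4p'
```

```text
tcp_pos: [0.5027, -0.1331, 0.0079]
orientation: [[0.986, -0.164, -0.0], [-0.164, -0.986, 0.0], [-0.0, -0.0, -1.0]]
force: [0.1, -1.1, 0.4]
tcp_pos: [0.5028, -0.1331, 0.0059]
force: [0.2, -0.7, 0.4]
tcp_pos: [0.5028, -0.1332, 0.004]
force: [-1.7, -0.0, 3.1]
```

```bash
python3 -m pendant '[{"rot":[0,0,0],"slide":[0,0,0.05],"jaw":1},{"rot":[0,0,0],"slide":[0,0,0.05],"jaw":1},{"rot":[0,0,0],"slide":[0,0,0],"jaw":1}]'|sed -n '2p;4p'
python3 -m pendant '[{"rot":[0,0,0],"slide":[0,0,0.04],"jaw":1},{"rot":[0,0,0],"slide":[0,0,0],"jaw":1}]'|sed -n '2p;4p'
```

```text
tcp_pos: [0.503, -0.1332, 0.0037]
force: [-6.0, 2.4, 30.5]
tcp_pos: [0.503, -0.1332, 0.0036]
force: [-9.2, 2.9, 42.0]
```

It's bottomed hard at the predicted fully-in height. I'll withdraw and check.

```bash
python3 -m pendant '[{"rot":[0,0,0],"slide":[0,0,-0.3],"jaw":1},{"rot":[0,0,0],"slide":[0,0,-0.8],"jaw":1},{"rot":[0,0,0],"slide":[0,0,-0.9],"jaw":1},{"rot":[0,0,0],"slide":[0,0,-0.9],"jaw":1},{"rot":[0,0,0],"slide":[0,0,-0.9],"jaw":1},{"rot":[0,0,0],"slide":[-0.3,0,-0.9],"jaw":1},{"rot":[0,0,0],"slide":[-0.3,0,-0.4],"jaw":1},{"rot":[0,0,0],"slide":[0,0,0],"jaw":1}]'|sed -n '1,4p'
python3 -m pendant '[{"rot":[0,0,0],"slide":[0,0,0],"jaw":1},{"rot":[0,0,0],"slide":[0,0,0],"jaw":1},{"rot":[0,0,0],"slide":[0,0,0],"jaw":1},{"rot":[0,0,0],"slide":[0,0,0],"jaw":1},{"rot":[0,0,0],"slide":[0,0,0],"jaw":1},{"rot":[0,0,0],"slide":[0,0,0],"jaw":1}]'|sed -n '1,4p'
python3 - <<'E'
from h import *
p,k=cap("wrist"); s=arm.get_state(); O=np.array(s["orientation"]); B=np.array([.5137,-.1348,0])
for z in(.040,.034): print(z,proj(k,B+O@[-.010,0,-z]))
u,v=proj(k,B+O@[-.010,0,-.037]).astype(int); r=p[v-25:v+25,u-25:u+25]
n,l,st,c=cv2.connectedComponentsWithStats((r.max(2)>150).astype(np.uint8))
for i in range(1,n):
    if st[i][4]>60: print(st[i],c[i]+[u-25,v-25])
q,k2=cap("scene"); 
print("hatch pad dark in scene:",[ (155+0*1) ]); m=(q[160:190,195:240].max(2)<50); print(np.argwhere(m).mean(0)+[160,195],m.sum())
cv2.imwrite("pics/c9.png",np.hstack([cv2.resize(q[125:205,180:260],(400,400),interpolation=0),cv2.resize(p[v-60:v+60,u-60:u+60],(400,400),interpolation=0)]))
E
```

```text
t: 15.67
tcp_pos: [0.4798, -0.1298, 0.2063]
orientation: [[0.986, -0.165, 0.007], [-0.165, -0.986, -0.002], [0.007, 0.0, -1.0]]
force: [0.5, 0.2, -0.4]
t: 16.17
tcp_pos: [0.4789, -0.1292, 0.2015]
orientation: [[0.986, -0.164, -0.002], [-0.164, -0.986, 0.0], [-0.002, -0.0, -1.0]]
force: [0.0, -0.4, 1.0]
0.04 [256.19305455 150.64838699]
0.034 [256.19576613 150.01805301]
[ 17  18  19  19 263] [256.60456274 151.53231939]
hatch pad dark in scene: [155]
[177.         220.93023256] 43
```

View pics/c9.png

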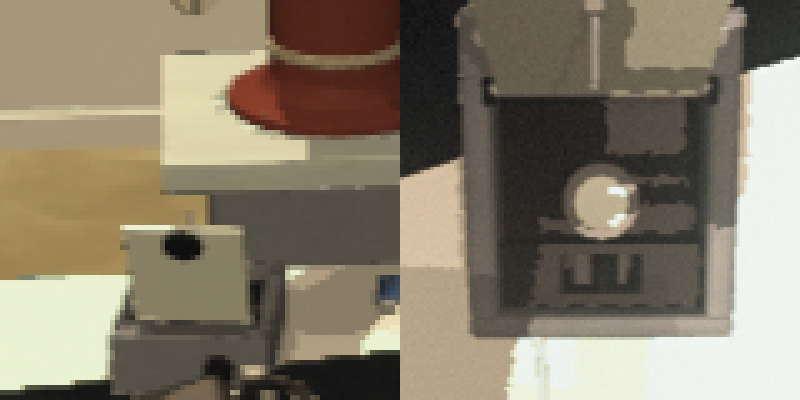

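The hatch is still standing open and unchanged. The button is in its collar and slightly smaller in the image, consistent with being fully in, and the arm is clear at z 0.2.

```bash
python3 -c "
from station import arm
print(arm.sign_off())"
```

```text
the job is handed in; nothing more can be done
None
```

The job is handed in: I pressed the padded hatch once and it swung open and stayed up. I then pushed the reset button to its stop (it bottomed at the expected height, peaking at about 42 N at the wrist) and withdrew the arm, never going near the ribbed box or the loose things; sign-off returned no verdict.

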